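Put the weighing bottles on the cooling stand and set its cocks

ROBOT

A 7-joint arm with a two-finger parallel gripper is mounted at the origin on a cart in front of the work surface, level with it; the furniture and walls round the work are solid. World frame = base frame: x ahead of the robot, y to its left, z up, the work surface at z = 0. Lengths are in m, angles in rad, forces in N, time in s.
With the tool pointing down it reaches from about 0.4 to 0.9 m from the base axis. Payload 5.6 kg.
Tool frame: the origin (TCP) lies midway between the tips of the shut fingers; the grasp point (between the pads) lies 19 mm behind it; y points along the fingers, z is the direction in which the jaws open and shut, and the axes are right-handed (so a half turn about y gives the same grasp; the last joint's range is limited). The gripper opens to 92 mm and grips with 3 to 60 N. Pads are 20 mm wide; open, the fingers measure 128 mm over their backs; the gripper's body (75 mm by 189 mm) begins 69 mm behind the grasp point.
Start: joints at [1.191, 0.468, -0.012, 1.603, 0.006, 1.071, -0.056], TCP at [0.215, -0.614, 0.215] pointing down, gripper open.
Joint ranges: [-2.53, 2.53], [-0.31, 2.02], [-1.57, 1.55], [0.28, 2.44], [-1.29, 4.43], [0.15, 1.84], [-2.92, 2.92]. Speed limits (rad/s): [2.57, 2.57, 3.14, 3.14, 3.14, 3.14, 3.14].

INTERFACE

Orientations are given as a 3x3 rotation matrix whose columns are the frame's x, y, z axes.
In Python, from station import env, effector, solver, viewer, workorder, search_frame, tip_of gives the robot as it stands. Calls block until the motion is done:
- env.reach(position, orientation): joint-space move of the TCP to a pose.
- env.movel(position, frame=None, rate=0.15): straight line of the TCP; frame=None keeps the orientation; rate is the mean speed in m/s.
- env.goto_joints(angles): joint-space move.
- effector.release() and effector.grasp(squeeze=None): open the fingers fully, or close them until they stop; squeeze is the grip in N (None keeps the last).
- env.pause(seconds).
- solver.inverse_kinematics(position, orientation): joint angles nearest the present ones, or None.
- env.sense(): the state.
- viewer.read_camera(name): name is "scene" or "top" or "wrist"; returns (picture, depth): 420x560x3 uint8, red, green, blue; 420x560 float32, m along the optical axis (not along the pixel's ray), 0 where there is no reading.
- viewer.camera_info(name): a dict with "intrinsics" (3x3 intrinsics, pixels), "eye" and "rotation" of the camera in the world; the wrist camera has in their place "T_tool_cam" (4x4, takes a point from camera to tool coordinates, whose origin is the TCP and whose axes are the tool frame's). Camera axes: x right, y up, looking along -z (the intrinsics and any distortion apply to the point x, -y, -z); pixel columns grow to the right and rows downward; lengths in m; the calibration is good to about 2 mm. A picture is of the moment at which its call begins: read the wrist's pose just before it. camera_info takes no time and is no camera call.
A pose or a line that the arm cannot do raises env.PlanningError and nothing moves.
- workorder.finish_job(): hands the job in, once; it reports no verdict.
Trained networks look in the newest picture that a camera, given by its name, has taken for a name from the list of things; names that differ only in an ending like _2 or _b are one class to them, and where a whole thing is asked for, a point or a joint stands for the part that bears it (a point fixed in the world has none). Each returns a list of dicts, best first, with "score" (0 to 1); they miss things now and then, are a little off and sometimes report something else, mostly with a low value. They report only what shows in the picture. A call takes as long as a camera call. They do not tell look-alikes from the thing itself.
- search_frame(camera, name): "at" ([x, y, z] in m, in world coordinates, good to about 4 mm: the middle of the surface that is visible of it).
- tip_of(camera, name): "at" ([x, y, z] in m, in world coordinates, good to about 4 mm: a listed point, or the origin of a listed thing).
The state is a dict: "t": time; "joint_positions": joint angles; "joint_velocities": joint speeds; "tau": joint torques, N m; "ee_pos": TCP position; "tcp_rot": TCP orientation; "wrist_force": force on the tool from outside, world axes, zero at the start; "moment": the same for the moment, N m; "gripper_width": finger opening in m.
Only numpy, scipy, OpenCV 4.12 (cv2) and the standard library are available. Lean on these libraries where they do the work, as an engineer would, in place of code of your own. Each camera call takes 0.05 s, during which the arm holds its last target.

TASK

Shut the main cock of the cooling stand first. Then stand every squat amber weighing bottle from the bench on the left of the stand upright in the middle of a cold plate of its own, gripping and setting it down gently (thin glass), turn the cock of each plate in use to half open (45 degrees) and fully shut the cocks of the empty plates. When all that is set, turn the main cock fully open; leave the beaker where it is.

Things in the scene. Friction and masses are not known exactly. Their poses are not given: they have to be found in the camera images.
- stand: White cooling stand, fixed to the bench; a 12 mm thick deck 210 mm (its x) by 430 mm (its y). Origin on the bench plane; its x points away from the robot, its y to the left, z up. From it: plates at x = +50 mm, their cocks at x = -60 mm (nearer the robot), both at y = -120, -40, +40, +120 mm (1 to 4, right to left); the main cock at x = -60, y = +215 mm, on the same steel pipe. The stand's place and yaw (within 0.12 rad) vary.
- plate_1 (a point): Centre of the top face of cold plate 1 (counted from the right): a flat round aluminium disc 72 mm across with a thin grey rim, flush with the deck, 12 mm above the bench. Axes as the stand's.
- cock_1 (a joint): Angle of the cock of plate 1, rad: 0 shut, 1.571 fully open, 0.785 half open; it grows as the handle turns clockwise seen from above, and has stops at both ends. It turns stiffly (0.08 N m) and stays where it is left. At 0 the handle bar lies along the stand's y (across its branch pipe), at 1.571 along the stand's x (in line with the branch pipe that runs to its plate).
- cock_1_grip (a point): Centre of the handle of cock 1, on its upright turning axis, 70 mm above the bench: a black bar 40 mm long, 12 mm wide, 28 mm high (56 to 84 mm above the bench; the brass housing below ends at 50 mm). The point turns with the handle; the bar is long along the point's y. Neighbouring handles are 80 mm away.
- plate_2 (a point): Centre of the top face of cold plate 2 (counted from the right): a flat round aluminium disc 72 mm across with a thin grey rim, flush with the deck, 12 mm above the bench. Axes as the stand's.
- cock_2 (a joint): Angle of the cock of plate 2, rad: 0 shut, 1.571 fully open, 0.785 half open; it grows as the handle turns clockwise seen from above, and has stops at both ends. It turns stiffly (0.08 N m) and stays where it is left. At 0 the handle bar lies along the stand's y (across its branch pipe), at 1.571 along the stand's x (in line with the branch pipe that runs to its plate).
- cock_2_grip (a point): Centre of the handle of cock 2, on its upright turning axis, 70 mm above the bench: a black bar 40 mm long, 12 mm wide, 28 mm high (56 to 84 mm above the bench; the brass housing below ends at 50 mm). The point turns with the handle; the bar is long along the point's y. Neighbouring handles are 80 mm away.
- plate_3 (a point): Centre of the top face of cold plate 3 (counted from the right): a flat round aluminium disc 72 mm across with a thin grey rim, flush with the deck, 12 mm above the bench. Axes as the stand's.
- cock_3 (a joint): Angle of the cock of plate 3, rad: 0 shut, 1.571 fully open, 0.785 half open; it grows as the handle turns clockwise seen from above, and has stops at both ends. It turns stiffly (0.08 N m) and stays where it is left. At 0 the handle bar lies along the stand's y (across its branch pipe), at 1.571 along the stand's x (in line with the branch pipe that runs to its plate).
- cock_3_grip (a point): Centre of the handle of cock 3, on its upright turning axis, 70 mm above the bench: a black bar 40 mm long, 12 mm wide, 28 mm high (56 to 84 mm above the bench; the brass housing below ends at 50 mm). The point turns with the handle; the bar is long along the point's y. Neighbouring handles are 80 mm away.
- plate_4 (a point): Centre of the top face of cold plate 4 (counted from the right): a flat round aluminium disc 72 mm across with a thin grey rim, flush with the deck, 12 mm above the bench. Axes as the stand's.
- cock_4 (a joint): Angle of the cock of plate 4, rad: 0 shut, 1.571 fully open, 0.785 half open; it grows as the handle turns clockwise seen from above, and has stops at both ends. It turns stiffly (0.08 N m) and stays where it is left. At 0 the handle bar lies along the stand's y (across its branch pipe), at 1.571 along the stand's x (in line with the branch pipe that runs to its plate).
- cock_4_grip (a point): Centre of the handle of cock 4, on its upright turning axis, 70 mm above the bench: a black bar 40 mm long, 12 mm wide, 28 mm high (56 to 84 mm above the bench; the brass housing below ends at 50 mm). The point turns with the handle; the bar is long along the point's y. Neighbouring handles are 80 mm away.
- main_cock (a joint): Angle of the main cock, rad: 0 shut, 1.571 fully open; it grows as the handle turns clockwise seen from above, and has stops at both ends. It turns stiffly (0.08 N m) and stays where it is left. At 0 the handle bar lies along the stand's x (across the manifold pipe), at 1.571 along the stand's y (in line with the manifold pipe).
- main_cock_grip (a point): Centre of the handle of the main cock at the left end of the stand, on its upright turning axis, 70 mm above the bench: a black bar 60 mm long, 14 mm wide, 28 mm high (56 to 84 mm above the bench). The point turns with the handle; the bar is long along the point's x.
- sample_a_mid (a point): Squat round amber glass weighing bottle, upright on the bench left of the stand, or absent; this point lies on its axis 28 mm above its underside, z up. Body 54 mm across, 46 mm high, then stopper (to 52 mm) and small knob (to 64 mm); 0.12 kg, heavy foot. Grip it across the body. Thin glass: finger force at most 80 N in all (40 N a pad); force on meeting the stand at most 30 N.
- sample_b_mid (a point): Squat round amber glass weighing bottle, upright on the bench left of the stand, or absent; this point lies on its axis 28 mm above its underside, z up. Body 54 mm across, 46 mm high, then stopper (to 52 mm) and small knob (to 64 mm); 0.12 kg, heavy foot. Grip it across the body. Thin glass: finger force at most 80 N in all (40 N a pad); force on meeting the stand at most 30 N.
- sample_c_mid (a point): Squat round amber glass weighing bottle, upright on the bench left of the stand, or absent; this point lies on its axis 28 mm above its underside, z up. Body 46 mm across, 46 mm high, then stopper (to 52 mm) and small knob (to 64 mm); 0.12 kg, heavy foot. Grip it across the body. Thin glass: finger force at most 80 N in all (40 N a pad); force on meeting the stand at most 30 N.
- sample_d_mid (a point): Squat round amber glass weighing bottle, upright on the bench left of the stand, or absent; this point lies on its axis 28 mm above its underside, z up. Body 46 mm across, 46 mm high, then stopper (to 52 mm) and small knob (to 64 mm); 0.12 kg, heavy foot. Grip it across the body. Thin glass: finger force at most 80 N in all (40 N a pad); force on meeting the stand at most 30 N.
- glass_beaker: Loose empty glass beaker, 54 mm across, 68 mm tall, in front of the stand at the right; not part of the job. Origin at the centre of its underside.
- balance_edge (a point): Middle of the upper front edge of the base of the analytical balance behind the bottles, a fixed bystander; the edge is 212 mm long, nearly along y (turned 0.14 rad anticlockwise seen from above), 70 mm above the bench, and the base lies behind it (+x). A bottle knocked that way may end up against it.
There are look-alikes about, which are no part of the job. What is shaped like the part that bears sample_a_mid but green or turquoise is not meant.

How it is judged:
By the outcome, as a careful person would: the job done as asked, in the order asked, and still so for the second after the job is handed in, with the robot touching nothing.
Of sample_a, sample_b, sample_c, sample_d only 2 to 4 are there at a start; the rules pass over those that are not, and their reading is None.
At some moment in a run one of sample_a, sample_b, sample_c, sample_d may be knocked a few centimetres aside while the robot is not near it.
It also fails if it takes over 210 s, if anything falls off the work surface, if the arm or the gripper's body presses on something with over 40 N, if the wrist force passes 120 N, or if a joint passes its speed limit or range.

## Working session

There is one attempt and no reset: what is moved stays moved. The work goes in short steps, each a Python script; the robot and the scene stay as the last script left them, time stands still between calls to the robot, and variables do not carry over. Pictures are saved under pics/ and viewed, and the job is handed in when it is done.

```bash
ls; mkdir -p pics
python3 - <<'E'
from station import env, effector, solver, viewer, workorder, search_frame, tip_of
import cv2,numpy as np
for n in ["scene","top","wrist"]:
    p,d=viewer.read_camera(n); cv2.imwrite(f"pics/a_{n}.png",p[:,:,::-1]); i=viewer.camera_info(n); print(n,i)
s=env.sense(); print(s)
E
```

```text
pics
scene {'intrinsics': array([[448.96406193,   0.        , 277.33678645],
       [  0.        , 448.96406193, 210.92699622],
       [  0.        ,   0.        ,   1.        ]]), 'eye': array([-0.28584177,  0.6979912 ,  0.74201936]), 'rotation': array([[-0.65776683,  0.40062914, -0.63783939],
       [-0.75318993, -0.35761002,  0.55210506],
       [-0.00690838,  0.8435706 ,  0.53697385]])}
top {'intrinsics': array([[411.69959429,   0.        , 276.66015979],
       [  0.        , 411.69959429, 207.39189298],
       [  0.        ,   0.        ,   1.        ]]), 'eye': array([0.36089802, 0.03973162, 1.22116544]), 'rotation': array([[-0.00201413,  0.99201158, -0.1261308 ],
       [-0.99997656, -0.0011727 ,  0.00674503],
       [ 0.00654323,  0.12614143,  0.99199069]])}
wrist {'intrinsics': array([[333.77685165,   0.        , 273.4966127 ],
       [  0.        , 333.77685165, 214.09209463],
       [  0.        ,   0.        ,   1.        ]]), 'T_tool_cam': array([[ 8.11274041e-04, -9.63877576e-01, -2.66344438e-01,
        -7.50925278e-02],
       [ 2.03286592e-04,  2.66344679e-01, -9.63
[... 354 characters left out ...]
_velocities': array([-4.35757391e-04, -4.36411454e-03,  1.00530466e-03, -5.36369441e-03,
       -7.83610781e-04, -2.46013325e-04,  2.67632208e-05]), 'tau': array([ 1.90161110e-03, -5.20948470e+01, -1.18585594e-02, -2.43976825e+01,
       -5.66718844e-02,  1.52403658e-02,  1.16714195e-04]), 'ee_pos': array([ 0.21455895, -0.61309547,  0.21386379]), 'tcp_rot': array([[-9.43846002e-01, -5.86092024e-04,  3.30385201e-01],
       [-3.30385693e-01,  1.26188676e-03, -9.43845168e-01],
       [ 1.36271415e-04, -9.99999032e-01, -1.38466319e-03]]), 'wrist_force': array([-0.07987624,  0.78957689,  0.08279268]), 'moment': array([-0.01153271, -0.05905619,  0.01921764]), 'gripper_width': 0.09186532694262722}
```

View pics/a_scene.png

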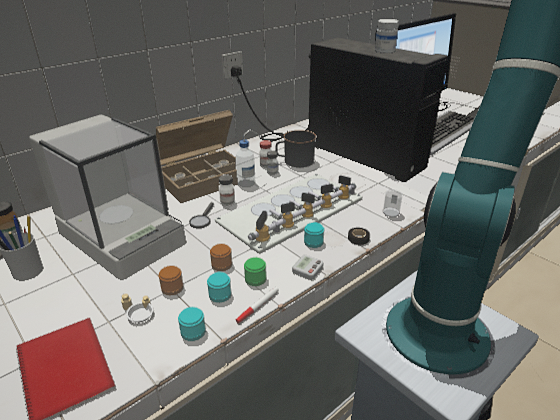

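View pics/a_top.png

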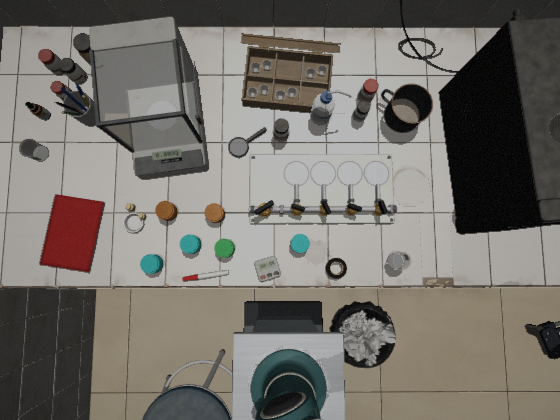

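```bash
cat > h.py <<'E'
from station import env, effector, solver, viewer, workorder, search_frame, tip_of
import cv2,numpy as np
def snap(cam,name=None,crop=None,k=1):
    s=env.sense(); p,d=viewer.read_camera(cam)
    if name:
        q=p if crop is None else p[crop[1]:crop[3],crop[0]:crop[2]]
        q=cv2.resize(q,None,fx=k,fy=k,interpolation=cv2.INTER_CUBIC)
        cv2.imwrite(f"pics/{name}.png",q[:,:,::-1])
    return p,d,s
def campose(cam,s=None):
    i=viewer.camera_info(cam)
    if cam=="wrist":
        T=i["T_tool_cam"]; R=s["tcp_rot"]@T[:3,:3]; e=s["tcp_rot"]@T[:3,3]+s["ee_pos"]
    else: R=i["rotation"]; e=i["eye"]
    return i["intrinsics"],R,e
def ray_z(cam,u,v,z,s=None):
    K,R,e=campose(cam,s)
    d=R@np.array([(u-K[0,2])/K[0,0],-(v-K[1,2])/K[1,1],-1.]); return e+d*(z-e[2])/d[2]
def cloud(cam,d,s=None):
    K,R,e=campose(cam,s)
    v,u=np.mgrid[:d.shape[0],:d.shape[1]]
    P=np.stack([(u-K[0,2])/K[0,0]*d,-(v-K[1,2])/K[1,1]*d,-d],-1)
    return P@R.T+e
def proj(cam,P,s=None):
    K,R,e=campose(cam,s); q=R.T@(np.asarray(P)-e); return K[0,2]+K[0,0]*q[0]/-q[2],K[1,2]-K[1,1]*q[1]/-q[2]
def down(a):
    """tool y down, jaw axis (tool z) at world angle a"""
    z=np.array([np.cos(a),np.sin(a),0]);y=np.array([0,0,-1.]);x=np.cross(y,z)
    return np.stack([x,y,z],1)
E
python3 - <<'E'
from h import *
p,d,s=snap("top","b_top",(120,140,410,290),2.7)
P=cloud("top",d)
for n in["sample_a_mid","cock_1_grip","main_cock_grip","stand","plate_1","glass_beaker","balance_edge"]:
    for r in tip_of("top",n): print(n,np.round(r["at"],3),round(r["score"],2),np.round(proj("top",r["at"]),0))
for u,v in [(166,211),(214,213),(190,244),(151,264),(224,248)]: print(u,v,P[v,u])
E
```

```text
sample_a_mid [0.408 0.281 0.025] 0.82 [190. 243.]
sample_a_mid [ 0.407 -0.031  0.028] 0.79 [298. 244.]
sample_a_mid [0.391 0.186 0.033] 0.56 [223. 249.]
sample_a_mid [0.35  0.39  0.025] 0.56 [152. 264.]
sample_a_mid [0.5   0.214 0.031] 0.54 [214. 212.]
cock_1_grip [ 0.507 -0.27   0.07 ] 0.56 [384. 207.]
main_cock_grip [0.507 0.067 0.076] 0.42 [264. 207.]
stand [ 0.566 -0.144  0.002] 0.8 [335. 191.]
stand [0.509 0.066 0.076] 0.16 [264. 207.]
plate_1 [ 0.614 -0.108  0.014] 0.86 [323. 174.]
plate_1 [ 0.618 -0.267  0.01 ] 0.79 [376. 173.]
plate_1 [ 0.618 -0.184  0.009] 0.74 [348. 173.]
plate_1 [0.508 0.067 0.072] 0.7 [264. 207.]
glass_beaker [ 0.354 -0.318 -0.004] 0.74 [395. 262.]
balance_edge [0.609 0.341 0.069] 0.7 [168. 172.]
166 211 [0.49924895 0.34703    0.05451728]
214 213 [0.49264718 0.20944742 0.0606401 ]
190 244 [0.40522465 0.27537512 0.05988942]
151 264 [0.34974033 0.38485553 0.05238621]
224 248 [0.3938634  0.17980823 0.0600636 ]
```

View pics/b_top.png

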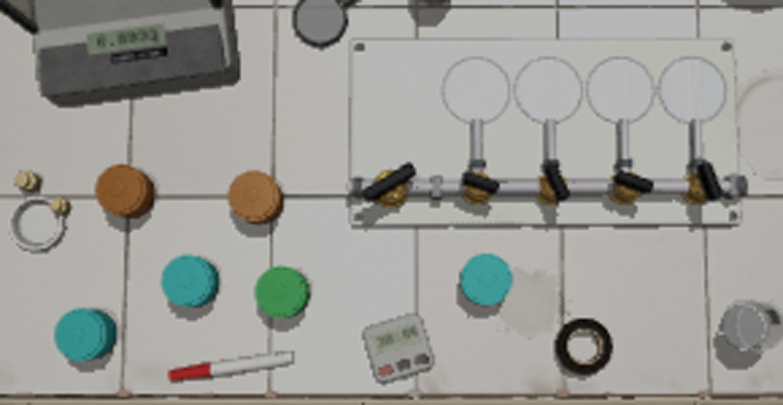

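Run:
```python
from h import *
p,d,s=snap("top")
P=cloud("top",d); m=(P[...,2]>0.1)&(d>0)&(P[...,0]>0.3)
Q=P[m]; t=Q[(Q[:,1]<-0.3)]; print("tower",t.min(0),t.max(0)); b=Q[Q[:,1]>.1]; print("bal",b.min(0),b.max(0))
try:
    env.movel([0.42,-0.2,0.33],rate=0.2); env.reach([0.47,-0.1,0.34],down(0))
except env.PlanningError as e: print(e)
s=env.sense(); print(s["t"],s["ee_pos"],s["joint_positions"])
snap("wrist","c_wrist"); snap("top","c_top")
```

```text
tower [ 0.43384733 -0.79495213  0.10002654] [ 1.09880302 -0.30024237  0.42992191]
bal [0.66394643 0.10048085 0.10003075] [1.10005636 0.83289215 0.31361863]
4.0583 [ 0.46974756 -0.10076145  0.33978299] [ 0.58196682  0.09668334 -0.46911594  1.81758625  0.04643113  1.23852062
  0.09686482]
```

View pics/c_wrist.png

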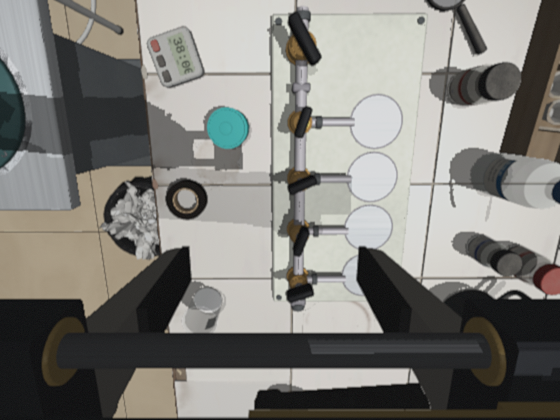

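```bash
cat >> h.py <<'E'
def rectify(cam,p,s,z,x0,x1,y0,y1,res=0.001):
    """ortho image: up=+x, left=+y"""
    K,R,e=campose(cam,s)
    X,Y=np.meshgrid(np.arange(x1,x0,-res),np.arange(y1,y0,-res),indexing='ij')
    q=(np.stack([X,Y,np.full_like(X,z)],-1)-e)@R
    u=K[0,2]+K[0,0]*q[...,0]/-q[...,2]; v=K[1,2]-K[1,1]*q[...,1]/-q[...,2]
    return cv2.remap(p,u.astype(np.float32),v.astype(np.float32),cv2.INTER_LINEAR)
def handles(cam,p,d,s,centers,r=0.036):
    P=cloud(cam,d,s); out=[]
    for c in centers:
        m=(np.hypot(P[...,0]-c[0],P[...,1]-c[1])<r)&(P[...,2]>.074)&(P[...,2]<.1)&(d>0)&(p.max(-1)<110)
        Q=P[m]
        if len(Q)<8: out.append((None,None,len(Q)));continue
        rr=cv2.minAreaRect((Q[:,:2]*1000).astype(np.float32))
        w,v=np.linalg.eigh(np.cov(Q[:,:2].T)); a=np.arctan2(v[1,1],v[0,1])%np.pi
        out.append((np.array(rr[0])/1000,a,len(Q),np.round(rr[1]),np.median(Q[:,2])))
    return out
E
cat > fit.py <<'E'
from h import *
for cam in ["wrist","top"]:
    p,d,s=snap(cam)
    r=rectify(cam,p,s,0.012,.4,.72,-.35,.15)
    cv2.imwrite(f"pics/r_{cam}.png",r[:,:,::-1])
    c=cv2.HoughCircles(cv2.medianBlur(cv2.cvtColor(r,cv2.COLOR_RGB2GRAY),3),cv2.HOUGH_GRADIENT,1,60,param1=80,param2=14,minRadius=33,maxRadius=39)
    if c is not None:
        for u,v,q in c[0]: print(cam,"circ",round(.72-v/1000,4),round(.15-u/1000,4),q)
    print(cam,*handles(cam,p,d,s,[(.507,.067),(.507,-.025),(.507,-.105),(.507,-.185),(.507,-.265)]),sep="\n")
E
python3 fit.py
```

```text
wrist circ 0.6175 -0.0265 38.4
wrist circ 0.6185 -0.1085 37.3
wrist circ 0.6155 -0.1865 37.3
wrist circ 0.6165 -0.2665 38.4
wrist
(array([0.50675266, 0.06774108]), np.float64(2.114631261069727), 712, array([14., 60.]), np.float64(0.08383653705840863))
(array([ 0.50684958, -0.02702388]), np.float64(1.2529449604520972), 304, array([39., 12.]), np.float64(0.08375335116940238))
(array([ 0.50705142, -0.10658266]), np.float64(0.42630013098158326), 274, array([39., 12.]), np.float64(0.08370267460558509))
(array([ 0.50688263, -0.18666707]), np.float64(1.2064659354096694), 251, array([40., 12.]), np.float64(0.08365172427469986))
(array([ 0.50704517, -0.26611987]), np.float64(0.3465857822855165), 255, array([39., 12.]), np.float64(0.08323185092976465))
top circ 0.6175 -0.0255 34.9
top circ 0.6175 -0.1065 35.1
top
(array([0.50708484, 0.06819515]), np.float64(2.120598592539755), 107, array([13., 59.]), np.float64(0.08241546607776162))
(array([ 0.50711288, -0.0263364 ]), np.float64(1.267779131988177), 57, array([38., 11.]), np.float64(0.0821329633843011))
(array([ 0.50778687, -0.10602423]), np.float64(0.4245810881983121), 62, array([39., 12.]), np.float64(0.08193956590426921))
(None, None, 0)
(None, None, 0)
```

View pics/r_wrist.png

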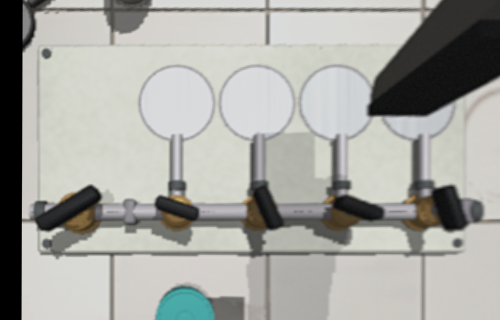

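View pics/r_top.png

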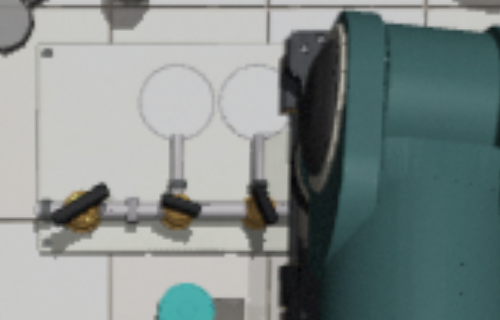

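```bash
cat >> h.py <<'E'
def st(tag=""):
    s=env.sense(); print(tag,"t%.1f"%s["t"],np.round(s["ee_pos"],4),"a=%.3f"%np.arctan2(s["tcp_rot"][1,2],s["tcp_rot"][0,2]),"F",np.round(s["wrist_force"],1),"M",np.round(s["moment"],2),"w=%.4f"%s["gripper_width"],"j7 %.2f"%s["joint_positions"][6]); return s
MAIN=(.5069,.068); COCK={4:(.507,-.0267),3:(.507,-.1065),2:(.507,-.1865),1:(.507,-.2663)}
def turn(c,a0,a1,zt=0.056,zhi=0.13,sq=40,over=0.0):
    """grip handle with jaw angle a0, turn to a1"""
    x,y=c
    env.reach([x,y,zhi],down(a0)); st("above")
    env.movel([x,y,zt],down(a0),rate=.1); st("down")
    effector.grasp(sq); st("gripped")
    n=max(1,int(np.ceil(abs(a1-a0)/.35)))
    for k in range(1,n+1):
        env.movel([x,y,zt],down(a0+(a1-a0)*k/n),rate=.05)
    st("turned")
    effector.release(); st("rel")
    env.movel([x,y,zhi],rate=.15)
E
python3 - <<'E'
from h import *
x,y=MAIN
env.reach([x,y,.16],down(.544)); st()
env.movel([x,y,.155],down(.65),rate=.05); st()
env.movel([x,y,.155],down(.544),rate=.05); st()
snap("wrist","d_wrist")
E
```

```text
t5.2 [0.5078 0.0668 0.1608] a=0.542 F [ 0.3 -0.2  0.4] M [ 0.   -0.16 -0.02] w=0.0917 j7 0.10
 t5.5 [0.5076 0.0666 0.1559] a=0.645 F [-0.6  0.3  0.2] M [ 0.01 -0.11  0.02] w=0.0919 j7 0.19
 t5.8 [0.5074 0.0675 0.1557] a=0.544 F [-0.2  0.2  0.5] M [ 0.01 -0.07  0.04] w=0.0923 j7 0.10
```

View pics/d_wrist.png

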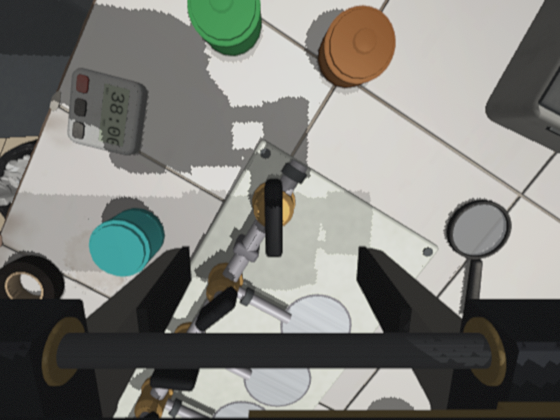

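Run:
```python
from h import *
turn(MAIN,.544,1.571+.02,zhi=.14)
x,y=MAIN; env.movel([x-.02,y,.30],rate=.2)
p,d,s=snap("wrist","e_wrist"); print(handles("wrist",p,d,s,[MAIN]+[COCK[k] for k in(4,3)]))
```

```text
above t6.1 [0.5062 0.0678 0.1394] a=0.545 F [-0.5  0.2 -0.3] M [-0.08 -0.11 -0.02] w=0.0920 j7 0.08
down t7.0 [0.5074 0.0682 0.0565] a=0.544 F [-0.3  0.1  0.4] M [-0.05 -0.09  0.05] w=0.0919 j7 -0.02
gripped t8.2 [0.507  0.0681 0.056 ] a=0.544 F [ 1.5  0.4 -1.1] M [ 0.04 -0.18  0.08] w=0.0140 j7 -0.02
turned t9.7 [0.5073 0.0688 0.056 ] a=1.586 F [ 2.8  5.1 -4.7] M [ 0.96 -0.95 -0.54] w=0.0140 j7 0.85
rel t10.9 [0.5069 0.068  0.056 ] a=1.591 F [ 0.3 -0.2 -0.6] M [ 0.03 -0.18  0.03] w=0.0917 j7 0.86
[(array([0.5056731 , 0.06874133]), np.float64(3.139092412170054), 535, array([57., 13.]), np.float64(0.084007857802329)), (array([ 0.50757761, -0.02633875]), np.float64(1.220798151968391), 352, array([39., 13.]), np.float64(0.08360842879158153)), (array([ 0.50662112, -0.10565408]), np.float64(0.4306042680328672), 378, array([39., 11.]), np.float64(0.08338880010456623))]
```

View pics/e_wrist.png

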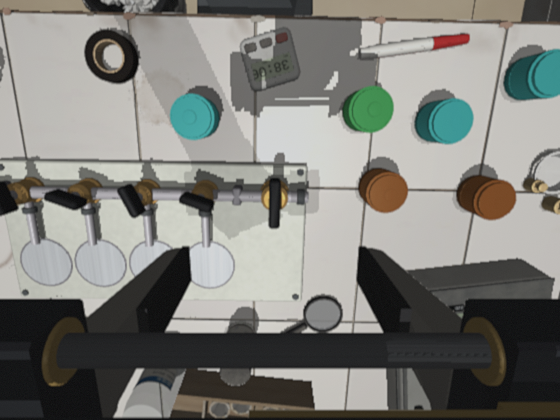

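```bash
cat >> h.py <<'E'
def amber(cam,p,d,s,xr=(.25,.75),yr=(-.35,.6)):
    P=cloud(cam,d,s); h=cv2.cvtColor(p,cv2.COLOR_RGB2HSV)
    m=(h[...,0]>=5)&(h[...,0]<=20)&(h[...,1]>130)&(h[...,2]>50)&(P[...,2]>.025)&(P[...,2]<.09)&(d>0)&(P[...,0]>xr[0])&(P[...,0]<xr[1])&(P[...,1]>yr[0])&(P[...,1]<yr[1])
    n,l,stt,c=cv2.connectedComponentsWithStats(m.astype(np.uint8)); out=[]
    for k in range(1,n):
        if stt[k,4]<120: continue
        Q=P[l==k]; zt=np.percentile(Q[:,2],98)
        T=Q[(Q[:,2]>zt-.026)] ; ce,r=cv2.minEnclosingCircle((T[:,:2]*1000).astype(np.float32))
        out.append((np.round(np.array(ce)/1000,4),round(r,1),round(zt,4),stt[k,4],np.round(c[k])))
    return out
E
python3 - <<'E'
from h import *
s0=env.sense(); print(s0["ee_pos"])
env.movel([.45,.25,.3],rate=.2); env.pause(.2)
p,d,s=snap("wrist","f_wrist")
print(*amber("wrist",p,d,s),sep="\n")
p,d,s=snap("top"); print(*amber("top",p,d,s),sep="\n")
E
```

```text
[0.48624113 0.06767428 0.29867806]
(array([0.5014, 0.3537]), 26.5, np.float64(0.0646), np.int32(1310), array([351., 220.]))
(array([0.5056, 0.0773]), 13.4, np.float64(0.0515), np.int32(124), array([146., 221.]))
```

View pics/f_wrist.png

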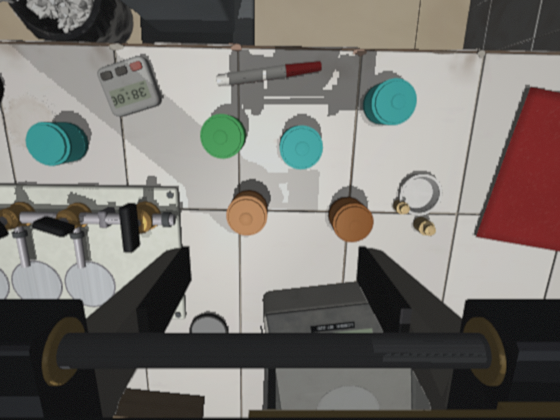

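```bash
sed -i 's/h\[...,1\]>130/h[...,1]>100/' h.py
python3 - <<'E'
from h import *
p,d,s=snap("wrist","f2_wrist",(190,90,400,260),3.8)
print(*amber("wrist",p,d,s),sep="\n")
h=cv2.cvtColor(p,cv2.COLOR_RGB2HSV)
for u,v in [(247,215),(247,201),(238,222),(350,225),(350,205),(340,212)]: print(p[v,u],h[v,u])
env.reach([.47,.2,.32],down(1.2))
p,d,s=snap("scene","f2_scene",(110,210,310,350),4)
E
```

```text
(array([0.4952, 0.2136]), 26.6, np.float64(0.0646), np.int32(1305), array([246., 214.]))
(array([0.5028, 0.354 ]), 26.9, np.float64(0.0645), np.int32(1346), array([351., 221.]))
(array([ 0.5061, -0.1039]), 14.5, np.float64(0.0514), np.int32(328), array([ 11., 216.]))
(array([ 0.504 , -0.0214]), 16.0, np.float64(0.052), np.int32(288), array([ 70., 215.]))
(array([0.5047, 0.0728]), 17.1, np.float64(0.0518), np.int32(295), array([144., 217.]))
[176 131  92] [ 14 122 176]
[180 134  95] [ 14 120 180]
[183 137  98] [ 14 118 183]
[143  97  60] [ 13 148 143]
[139  94  58] [ 13 149 139]
[107  74  47] [ 14 143 107]
```

View pics/f2_wrist.png

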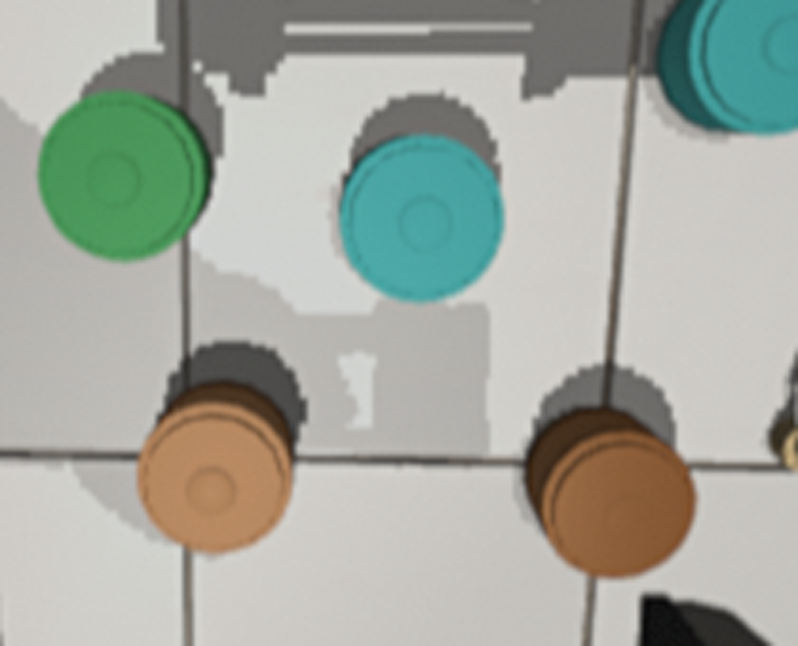

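View pics/f2_scene.png

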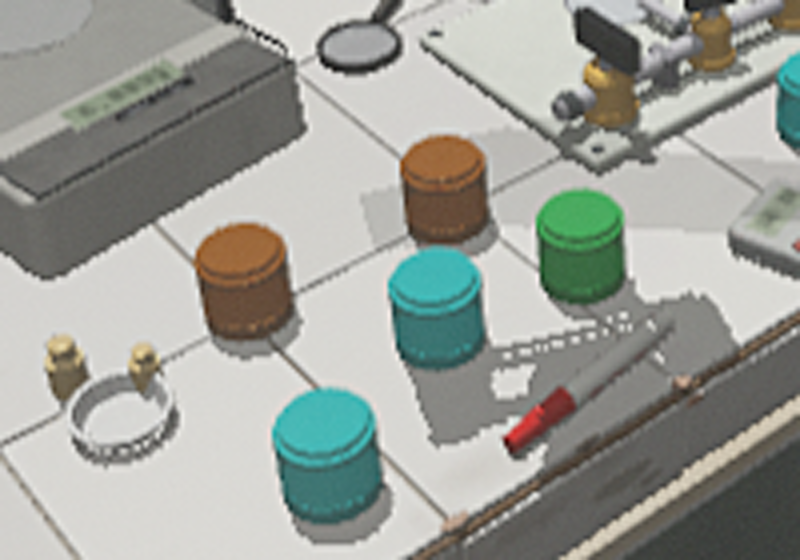

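```bash
cat >> h.py <<'E'
def fetch(xy,dst,tag):
    x,y=xy
    env.reach([x,y,.14],down(0)); env.pause(.2)
    p,d,s=snap("wrist","g_"+tag)
    L=amber("wrist",p,d,s); print(*L,sep="\n")
    L=[o for o in L if np.hypot(*(o[0]-xy))<.06 and o[1]>20 and o[2]>.055]
    if not L: print("not seen"); return False
    x,y=L[0][0]
    print("target",x,y)
    env.movel([x,y,.011],down(0),rate=.1); st("down")
    effector.grasp(12); st("grip")
    env.movel([x,y,.13],rate=.1); s=st("lift")
    if s["gripper_width"]<.035: print("MISSED"); return False
    X,Y=dst
    env.movel([X,Y,.13],down(0),rate=.15); env.pause(.2)
    env.movel([X,Y,.03],rate=.1); env.pause(.3); s=st("near"); f0=s["wrist_force"][2]
    z=.03
    while z>.019:
        z-=.001; env.movel([X,Y,z],rate=.02); f=env.sense()["wrist_force"][2]
        if f-f0>2.0: break
    env.pause(.2); st("touch z=%.3f"%z)
    return True
PLATE={4:(.617,-.0265),3:(.617,-.1065),2:(.617,-.1865),1:(.617,-.2665)}
E
python3 - <<'E'
from h import *
if fetch(np.array([.495,.213]),PLATE[3],"r"):
    effector.release(); st("rel"); env.movel([*PLATE[3],.14],rate=.1); 
snap("wrist","g_after")
E
```

```text
(array([0.5027, 0.3541]), 27.2, np.float64(0.0645), np.int32(4400), array([283.,  31.]))
(array([0.4956, 0.2135]), 27.0, np.float64(0.0644), np.int32(3371), array([274., 213.]))
target 0.4956 0.2135
down t17.3 [0.4961 0.2137 0.0116] a=-0.000 F [ 0.   0.3 -1.2] M [-0.08 -0.08 -0.01] w=0.0916 j7 -0.90
grip t18.0 [0.4956 0.2135 0.011 ] a=-0.000 F [ 0.2 -0.   0.7] M [-0.09 -0.08 -0.02] w=0.0533 j7 -0.90
lift t19.3 [0.4951 0.2133 0.1293] a=-0.000 F [-0.6 -0.1 -0.9] M [-0.04 -0.08  0.02] w=0.0539 j7 -0.78
near t23.4 [ 0.6172 -0.1066  0.0304] a=-0.000 F [ 0.4 -0.9 -0.5] M [-0.03 -0.07  0.04] w=0.0536 j7 -0.23
touch z=0.022 t25.6 [ 0.6172 -0.1065  0.023 ] a=0.000 F [-1.6  0.3  7.2] M [-0.02  0.54 -0.04] w=0.0536 j7 -0.24
rel t26.3 [ 0.617  -0.1065  0.0219] a=-0.000 F [ 1.2 -0.  -0.2] M [-0.03 -0.08 -0.  ] w=0.0919 j7 -0.24
```

View pics/g_after.png

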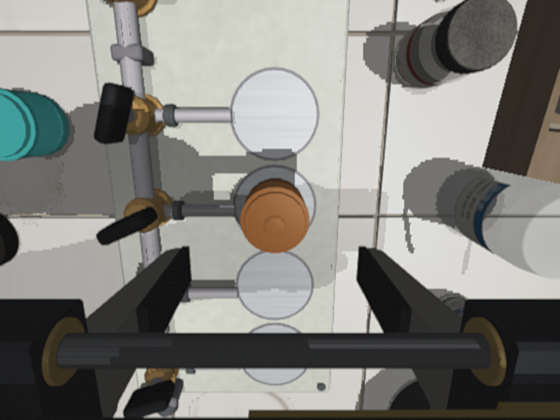

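Bottle 1 stands on plate 3, at pixel (275,215). Next I fetch the second and put it on plate 4, measuring both afterwards.

Run:
```python
from h import *
p,d,s=snap("wrist"); print(amber("wrist",p,d,s))
env.movel([.5,.15,.2],rate=.25)
if fetch(np.array([.5027,.354]),PLATE[4],"l"):
    effector.release(); st("rel"); env.movel([*PLATE[4],.14],rate=.1)
env.movel([.55,-.0265,.3],rate=.2); env.pause(.2)
p,d,s=snap("wrist","h_after"); print(*amber("wrist",p,d,s),sep="\n")
r=rectify("wrist",p,s,0.012,.52,.7,-.3,.05); cv2.imwrite("pics/h_rect.png",cv2.resize(r,None,fx=2,fy=2)[:,:,::-1])
```

```text
[(array([ 0.5112, -0.027 ]), 14.3, np.float64(0.0515), np.int32(777), array([142., 116.])), (array([ 0.6172, -0.1063]), 27.1, np.float64(0.0763), np.int32(3819), array([274., 217.])), (array([ 0.5109, -0.103 ]), 15.6, np.float64(0.0743), np.int32(604), array([147., 210.])), (array([ 0.5098, -0.2625]), 15.1, np.float64(0.0515), np.int32(343), array([161., 374.]))]
(array([0.5029, 0.3542]), 27.5, np.float64(0.0643), np.int32(3382), array([271., 210.]))
target 0.5029 0.3542
down t31.6 [0.5033 0.3545 0.0117] a=-0.000 F [ 0.5 -0.2 -0.2] M [-0.04 -0.06  0.07] w=0.0919 j7 -1.11
grip t32.2 [0.5029 0.3542 0.011 ] a=0.000 F [0.1 0.8 0.3] M [-0.04 -0.09 -0.01] w=0.0539 j7 -1.11
lift t33.6 [0.5025 0.3538 0.1292] a=0.000 F [-0.4 -0.5 -1.9] M [-0.07 -0.08  0.02] w=0.0538 j7 -1.02
near t38.0 [ 0.6172 -0.0266  0.0304] a=-0.000 F [ 0.1 -0.5 -0.9] M [-0.04 -0.04  0.02] w=0.0540 j7 -0.42
touch z=0.022 t40.2 [ 0.6172 -0.0265  0.023 ] a=0.000 F [-2.3 -0.6  6. ] M [-0.08  0.57 -0.  ] w=0.0537 j7 -0.42
rel t41.0 [ 0.617  -0.0265  0.0219] a=-0.000 F [-0.1  0.1  0.7] M [-0.03 -0.07  0.03] w=0.0921 j7 -0.42
(array([0.5129, 0.0615]), 16.2, np.float64(0.0834), np.int32(201), array([240., 113.]))
(array([ 0.6169, -0.0262]), 27.0, np.float64(0.0765), np.int32(1534), array([327., 182.]))
(array([ 0.5144, -0.0237]), 8.7, np.float64(0.0815), np.int32(120), array([247., 183.]))
(array([ 0.6168, -0.1061]), 26.6, np.float64(0.0764), np.int32(1448), array([324., 241.]))
(array([ 0.5074, -0.1007]), 13.1, np.float64(0.0512), np.int32(167), array([241., 235.]))
(array([ 0.51  , -0.1773]), 10.6, np.float64(0.0805), np.int32(200), array([244., 290.]))
```

View pics/h_after.png

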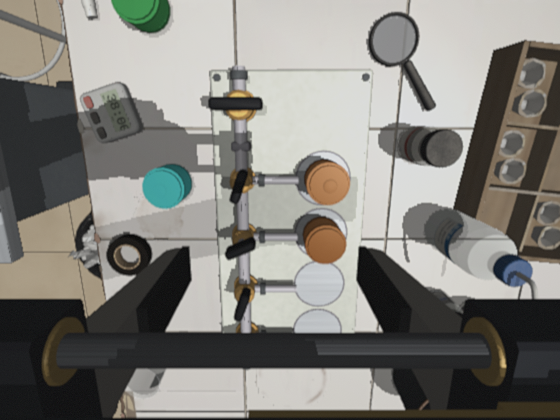

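Run:
```python
from h import *
for cam in ["top","scene"]:
    p,d,s=snap(cam); P=cloud(cam,d)
    for z0,z1 in[(.1,.2),(.2,.3),(.3,.4),(.4,.5)]:
        for x0,x1 in [(.4,.5),(.5,.6),(.6,.7),(.7,.8)]:
            m=(d>0)&(P[...,2]>z0)&(P[...,2]<z1)&(P[...,0]>x0)&(P[...,0]<x1)&(P[...,1]<-.28)
            if m.sum()>3: print(cam,z0,x0,m.sum(),np.percentile(P[m][:,1],[95,100]))
```

```text
top 0.1 0.4 553 [-0.49481333 -0.49114023]
top 0.1 0.5 732 [-0.48701654 -0.48516619]
top 0.1 0.6 692 [-0.47904265 -0.47656299]
top 0.1 0.7 728 [-0.38379432 -0.29183726]
top 0.2 0.4 717 [-0.4947737 -0.4931996]
top 0.2 0.5 939 [-0.4870162  -0.48453082]
top 0.2 0.6 919 [-0.47894034 -0.47686647]
top 0.2 0.7 883 [-0.4713521  -0.46927277]
top 0.3 0.4 1562 [-0.49513824 -0.49348389]
top 0.3 0.5 2531 [-0.48800033 -0.48494997]
top 0.3 0.6 2594 [-0.47999507 -0.47598489]
top 0.3 0.7 3032 [-0.47217461 -0.46944526]
top 0.4 0.4 10 [-0.50791142 -0.50675904]
top 0.4 0.6 205 [-0.53018339 -0.5285553 ]
scene 0.1 0.4 1645 [-0.49432793 -0.48607072]
scene 0.1 0.5 796 [-0.48582656 -0.47837831]
scene 0.1 0.6 654 [-0.47793076 -0.47328805]
scene 0.1 0.7 622 [-0.40318238 -0.29081624]
scene 0.2 0.4 1811 [-0.49449242 -0.48832272]
scene 0.2 0.5 946 [-0.48625964 -0.48054394]
scene 0.2 0.6 722 [-0.4776864  -0.47060029]
scene 0.2 0.7 648 [-0.46933609 -0.46581183]
scene 0.3 0.4 2004 [-0.4945491  -0.48489462]
scene 0.3 0.5 1480 [-0.48663263 -0.48046595]
scene 0.3 0.6 968 [-0.47854526 -0.4715784 ]
scene 0.3 0.7 957 [-0.47017122 -0.46356676]
scene 0.4 0.4 209 [-0.53149267 -0.5076396 ]
scene 0.4 0.5 468 [-0.55298012 -0.54006273]
scene 0.4 0.6 590 [-0.5301366  -0.52564273]
```

Run:
```python
from h import *
env.movel([*COCK[2],.2],down(-.364),rate=.2)
turn(COCK[2],-.364,.02)
turn(COCK[3],-.95,-.785)
turn(COCK[4],-.318,-.785)
env.movel([.47,-.1,.32],down(0),rate=.2); env.pause(.2)
p,d,s=snap("wrist","i_wrist"); 
for k,o in zip("m4321",handles("wrist",p,d,s,[MAIN]+[COCK[k] for k in(4,3,2,1)])): print(k,o)
print(*amber("wrist",p,d,s,(.56,.7)),sep="\n")
snap("scene","i_scene")
```

```text
above t45.1 [ 0.5074 -0.1853  0.1303] a=-0.362 F [-0.4 -0.4  0.7] M [-0.05 -0.07  0.02] w=0.0921 j7 -0.34
down t46.0 [ 0.5075 -0.1866  0.0566] a=-0.364 F [ 0.1 -0.   0.4] M [-0.04 -0.07  0.03] w=0.0918 j7 -0.41
gripped t47.2 [ 0.5071 -0.1865  0.056 ] a=-0.364 F [ 0.   0.1 -0.4] M [-0.06 -0.17  0.05] w=0.0115 j7 -0.41
turned t47.9 [ 0.5071 -0.1865  0.056 ] a=0.014 F [ 1.1  0.5 -1.4] M [-0.   -0.39 -0.52] w=0.0114 j7 -0.10
rel t49.1 [ 0.507  -0.1865  0.056 ] a=0.020 F [ 0.6  0.6 -0.7] M [-0.04 -0.06 -0.03] w=0.0919 j7 -0.09
above t50.7 [ 0.5066 -0.1067  0.1293] a=-0.949 F [-0.1  0.2 -0.6] M [-0.06 -0.04  0.04] w=0.0920 j7 -1.02
down t51.6 [ 0.5074 -0.1065  0.0564] a=-0.950 F [ 0.7  0.2 -0.3] M [-0.03 -0.03 -0.06] w=0.0919 j7 -1.09
gripped t52.8 [ 0.5068 -0.1064  0.0559] a=-0.950 F [-1.4  0.7  1.1] M [ 0.11  0.11 -0.08] w=0.0118 j7 -1.09
turned t53.1 [ 0.5068 -0.1064  0.0559] a=-0.788 F [-1.3  0.5  0.4] M [0.19 0.21 0.11] w=0.0117 j7 -0.95
rel t54.4 [ 0.507  -0.1065  0.056 ] a=-0.785 F [-0.9 -0.3 -0.6] M [-0.1   0.02  0.  ] w=0.0918 j7 -0.95
above t55.4 [ 0.5061 -0.0255  0.1288] a=-0.31
[... 595 characters left out ...]
25452115))
4 (array([ 0.50638141, -0.02700882]), np.float64(0.7907193841181016), 326, array([39., 11.]), np.float64(0.08386126677948977))
3 (array([ 0.50690948, -0.10675683]), np.float64(0.7825034015847452), 312, array([40., 12.]), np.float64(0.08369031415235073))
2 (array([ 0.50671783, -0.18542282]), np.float64(1.5514693722077169), 247, array([37., 11.]), np.float64(0.08376243790363236))
1 (array([ 0.5071189 , -0.26619333]), np.float64(0.3495201765797451), 280, array([39., 13.]), np.float64(0.08325542059748883))
(array([ 0.6166, -0.0265]), 27.1, np.float64(0.0764), np.int32(1697), array([389., 122.]))
(array([ 0.6167, -0.1067]), 27.0, np.float64(0.0765), np.int32(1500), array([383., 185.]))
```

View pics/i_wrist.png

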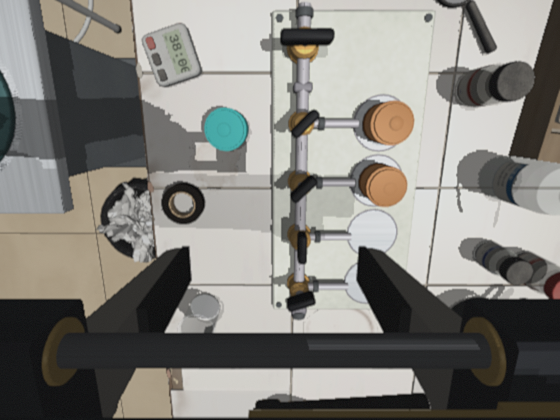

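View pics/i_scene.png

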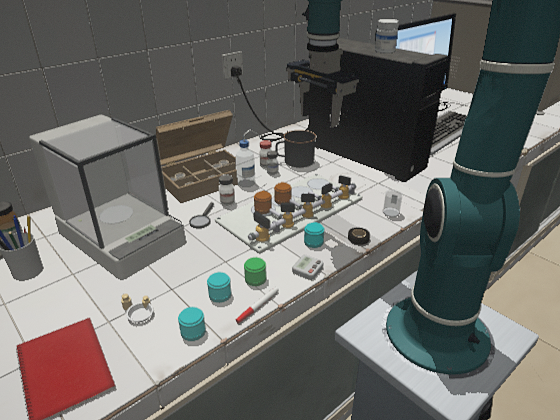

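Run:
```python
from h import *
env.movel([*COCK[1],.2],down(-.9),rate=.2); st()
turn(COCK[1],-.9,.03)
env.movel([.47,-.15,.32],down(np.pi/2),rate=.2); env.pause(.2)
p,d,s=snap("wrist","j_wrist"); 
for k,o in zip("m4321",handles("wrist",p,d,s,[MAIN]+[COCK[k] for k in(4,3,2,1)])): print(k,o)
print(*amber("wrist",p,d,s,(.56,.7)),sep="\n")
```

```text
t62.8 [ 0.5073 -0.2655  0.2005] a=-0.898 F [-1.3  0.3 -0.5] M [ 0.02  0.03 -0.02] w=0.0917 j7 -0.63
above t63.2 [ 0.5071 -0.2655  0.1304] a=-0.899 F [ 1.4 -0.5  0.5] M [-0.08 -0.08  0.01] w=0.0920 j7 -0.67
down t64.1 [ 0.5076 -0.2664  0.0566] a=-0.900 F [0.8 0.  0.2] M [-0.04  0.01  0.02] w=0.0921 j7 -0.71
gripped t65.3 [ 0.5071 -0.2664  0.056 ] a=-0.900 F [-0.4  0.2  0.1] M [-0.1  -0.12 -0.07] w=0.0119 j7 -0.71
turned t66.6 [ 0.5074 -0.2665  0.0561] a=0.025 F [ 2.6 -0.9 -1.8] M [-0.25 -0.79 -0.37] w=0.0114 j7 0.06
rel t67.9 [ 0.507  -0.2663  0.056 ] a=0.030 F [-1.2 -0.  -0. ] M [-0.04 -0.06 -0.02] w=0.0924 j7 0.06
m (array([0.50604507, 0.06727953]), np.float64(3.136714504498562), 610, array([14., 58.]), np.float64(0.08378235401006848))
4 (array([ 0.50629761, -0.02713476]), np.float64(0.7894755303408848), 262, array([38., 11.]), np.float64(0.08393572019287326))
3 (array([ 0.50670886, -0.10728596]), np.float64(0.7786944416399066), 276, array([38., 12.]), np.float64(0.08378849929398977))
2 (array([ 0.50736566, -0.18605894]), np.float64(1.557716331918451), 303, array([12., 39.]), np.float64(0.08366336144336439))
1 (array([ 0.50735675, -0.26576953]), np.float64(1.5463462099970429), 295, array([39., 12.]), np.float64(0.08359288579528262))
(array([ 0.6156, -0.031 ]), 24.7, np.float64(0.0754), np.int32(653), array([350., 279.]))
(array([ 0.6163, -0.1068]), 26.7, np.float64(0.0766), np.int32(1266), array([303., 279.]))
```

View pics/j_wrist.png

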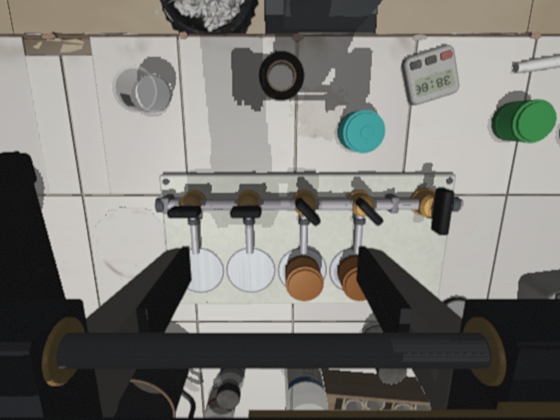

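Run:
```python
from h import *
p,d,s=snap("top"); print(*amber("top",p,d,s),sep="\n")
env.movel([*MAIN,.2],down(np.pi/2),rate=.2)
turn(MAIN,np.pi/2,-.04,zhi=.15)
env.movel([.44,.0,.33],down(0),rate=.2); env.pause(.2)
p,d,s=snap("wrist","k_wrist"); 
for k,o in zip("m4321",handles("wrist",p,d,s,[MAIN]+[COCK[k] for k in(4,3,2,1)])): print(k,o)
print(*amber("wrist",p,d,s,(.56,.7)),sep="\n")
env.movel([.40,.22,.33],rate=.2); env.pause(.2)
p,d,s=snap("top","k_top",(120,140,410,290),2.7)
for k,o in zip("m4321",handles("top",p,d,s,[MAIN]+[COCK[k] for k in(4,3,2,1)])): print(k,o)
snap("scene","k_scene"); st()
print(amber("top",p,d,s,(.56,.7)))
```

```text
(array([ 0.6173, -0.0258]), 27.0, np.float64(0.0764), np.int32(282), array([296., 171.]))
(array([ 0.6173, -0.1059]), 27.4, np.float64(0.0765), np.int32(288), array([324., 171.]))
above t72.2 [0.5063 0.0674 0.1499] a=1.570 F [0.4 0.4 0.1] M [ 0.12 -0.11  0.  ] w=0.0917 j7 0.89
down t73.3 [0.5074 0.0682 0.0565] a=1.571 F [0.6 0.4 0.3] M [ 0.07 -0.09 -0.01] w=0.0918 j7 0.76
gripped t74.5 [0.5069 0.0688 0.056 ] a=1.571 F [ 0.7  2.5 -1.6] M [ 0.56 -0.18  0.05] w=0.0137 j7 0.76
turned t76.9 [0.5066 0.0683 0.056 ] a=-0.035 F [-1.3  4.3 -0.9] M [1.06 0.19 0.82] w=0.0137 j7 -0.58
rel t78.1 [0.5069 0.068  0.056 ] a=-0.040 F [ 0.7 -0.1  0.3] M [-0.02 -0.1   0.  ] w=0.0919 j7 -0.58
m (array([0.50652176, 0.06858462]), np.float64(1.5718966842390427), 571, array([14., 59.]), np.float64(0.08398665911493258))
4 (array([ 0.50647516, -0.0265299 ]), np.float64(0.7855123332794912), 296, array([40., 11.]), np.float64(0.08364262273737152))
3 (array([ 0.50618329, -0.10569054]), np.float64(0.7790362839562452), 266, array([39., 11.]), np.float64(0.0834815699721626))
2 (array([ 0.50630157, -0.18538034]), np.f
[... 598 characters left out ...]
8., 11.]), np.float64(0.08340449302220843))
3 (array([ 0.50780426, -0.10540404]), np.float64(0.7461588543870787), 62, array([38., 12.]), np.float64(0.08247767488311364))
2 (array([ 0.50723325, -0.18530042]), np.float64(1.5640521480156837), 60, array([37., 11.]), np.float64(0.08243843414963303))
1 (array([ 0.50795367, -0.26584082]), np.float64(1.576411772886919), 57, array([ 9., 39.]), np.float64(0.08291944307003885))
 t81.8 [0.4002 0.2196 0.33  ] a=-0.001 F [-0.8  0.7 -0.5] M [ 0.   -0.1   0.03] w=0.0919 j7 -0.63
[(array([ 0.6175, -0.0255]), 27.0, np.float64(0.076), np.int32(281), array([296., 171.])), (array([ 0.6175, -0.1058]), 27.5, np.float64(0.0769), np.int32(290), array([324., 171.]))]
```

View pics/k_wrist.png

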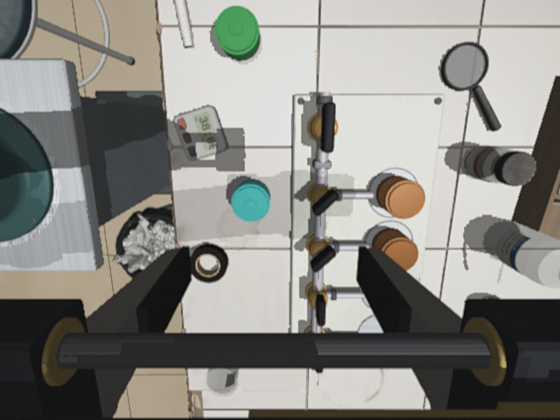

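View pics/k_top.png

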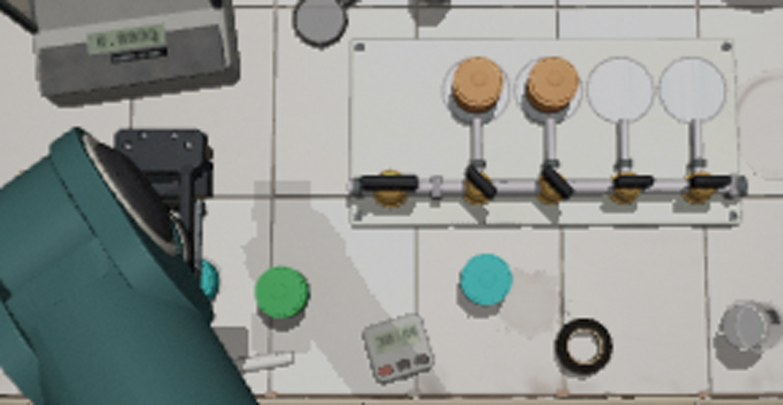

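Run:
```python
from h import *
print(workorder.finish_job()); st()
```

```text
the job is handed in; nothing more can be done
None
the job is handed in; nothing more can be done
```

The job is done and was handed in at about 82 s on the robot's clock. No verdict came back.

I shut the main cock first. There were two amber bottles on the bench. The one nearer the stand went to plate 3 and the other to plate 4. I gripped each at 12 N, and the wrist force on touching the plate was about 6–7 N. Then I shut cock 2, set cocks 3 and 4 to half open, shut cock 1, and turned the main cock fully open last.

What the last pictures showed:
- **Bottles:** both stand upright within about 1 mm of the plate centres. In one wrist view the gripper partly hid the plate 3 bottle, so that reading was about 4 mm off. The top camera put it within 1 mm.
- **Half-open cocks:** cock 4 reads 0.79 rad on both cameras. Cock 3 reads 0.79 on the wrist camera and 0.82 on the coarser top camera.
- **Shut cocks:** both were turned against their stops. The wrist camera read 0.01–0.02 rad and the top camera read within 0.01 rad of zero.
- **Main cock:** fully open. Its bar lies along the manifold pipe on both cameras.
- **Beaker:** I did not touch it. It looks unmoved in the top picture.

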